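Index the stamp carousel to the black-handled stamp

TASK

Bring the stamp with the black handle round to the brass pointer by working the red-handled ratchet lever of the carousel: push it away from the robot for a full stroke, let it spring back, and repeat, one place a stroke. Stop when that stamp stands in front of the pointer, with the lever sprung back home. Do not touch the turntable or the black-handled stamp; the ratchet never turns back, so do not go past.

Things in the scene. Friction and masses are not known exactly. Their poses are not given: they have to be found in the camera images.
- black_stamp_mid (a point): Hand stamp with a black turned handle on a brown block, 24x48x66 mm, loose on the turntable; the point is its centre, half-way up (33 mm above the turntable's top), z up. It starts two, three or four places before the pointer. Also on the turntable: a like stamp with a brown walnut handle, a black spring clip, a blue and white eraser.
- pointer_place (a point): Place at the brass pointer where the stamp must come: a fixed point on the level of the turntable's top, 36 mm above the desk. x runs level through the spindle, which stands at x = +78 mm, y = 0 (roughly away from the robot); y left, z up. The pointer, 74 mm high, stands at x = -56 mm. Round wooden base 244 mm across, turntable 212 mm with 12 places on a 78 mm radius.
- lever_handle (a point): Centre of the lever's red handle: upright block 30 mm (x, outward from the spindle) by 16 mm (y; push towards -y) by 60 mm (z, 52 to 112 mm above the desk), 150 mm from the spindle on the left. The lever swings level about the spindle, clockwise from above: the handle goes from 112 degrees (home) to 66 (far stop) left of pointer_place's x axis. A spring returns it; pushing takes 5 to 15 N.
- lever (a joint): Angle of the lever: 0 at home, 0.80 rad at the far stop. The turntable follows from about 0.05; any stroke of 0.62 to 0.80 is full, some 95 to 120 mm at the handle; a shorter one may not reach the next place. On the way back the pawl clicks over the next pin just before home, so let the lever come below 0.03 before the next stroke.
- turntable (a joint): Angle of the turntable, 0 at the start, growing clockwise from above; one place is 0.524 rad (30 degrees). A stop pawl keeps it from turning back; after a full stroke it may stand some degrees beyond the place and is drawn back to it as the lever returns.

How it is judged (in metres and radians):
On the way, in this order (a step that is already met when the one before it is completed fails the run):
1. a stroke of the lever moves the turntable one place (value of joint turntable above 0.4 rad and value of joint lever above 0.3 rad), for 0.05 s.
2. the lever is let back home, the turntable staying advanced (value of joint turntable above 0.4 rad and value of joint lever below 0.06 rad), for 0.1 s.
At the end, for the whole second after the job is handed in: The black-handled stamp stands upright (within 8 degrees) on the turntable with its centre within 16 mm of the place at the pointer, the turntable still and the lever back home (below 0.06 rad) (horizontal distance between black_stamp_mid and pointer_place below 0.016 m and angle between black_stamp_mid's own z axis and vertical below 0.15 rad and z of black_stamp_mid in the frame of pointer_place below 0.045 m and value of joint lever below 0.06 rad and velocity of joint turntable below 0.05 rad/s); the robot touches nothing.
It fails at once if the fingers or arm push the turntable itself (contact force between any of the fingers, the arm and turntable above 1 N).
It fails at once if the fingers or arm touch the black-handled stamp (contact force between any of the fingers, the arm and black_stamp above 0.5 N).
It also fails if it takes over 45 s, if anything falls off the work surface, if the arm or the gripper's body presses on something with over 40 N, if the wrist force passes 120 N, or if a joint passes its speed limit or range.

ROBOT

A 6-joint arm with a two-finger parallel gripper is mounted at the origin on the work surface; the furniture and walls round the work are solid. World frame = base frame: x ahead of the robot, y to its left, z up, the work surface at z = 0. Lengths are in mm, angles in rad, forces in N, time in s.
With the tool pointing down it reaches from about 250 to 725 mm from the base axis. Payload 4 kg.
Tool frame: the origin (TCP) lies midway between the tips of the shut fingers; the grasp point (between the pads) lies env.hold_point_z behind it (env.hold_point_z is the distance from the TCP to the grasp point, in mm); z points along the fingers, x is the direction in which the jaws open and shut, and the axes are right-handed (so a half turn about z gives the same grasp; the last joint's range is limited). The gripper opens to 85 mm and grips with 20 to 120 N. Pads are 22 mm wide; open, the fingers measure 114 mm over their backs; the gripper's body (76 mm by 85 mm) begins 54 mm behind the grasp point. The pads swing forward as they close: fully open they stand 13 mm farther back than shut.
Start: joints at [1.256, 0.241, 0.005, 1.335, 0, 1.571], TCP at [154.811, 475.429, 231.306] pointing down, gripper open.
Joint ranges: [-2.72, 2.72], [-1.05, 1.87], [-1.09, 1.28], [-1.99, 2.15], [-1.42, 1.44], [-3.14, 3.14]. Speed limits (rad/s): [2.79, 2.79, 3.14, 3.14, 3.14, 3.14].

INTERFACE

Orientations are given as a unit quaternion [x, y, z, w].
In Python, from plant import env, capture, finder gives the robot as it stands. Calls block until the motion is done:
- env.move_to(position, orientation): joint-space move of the TCP to a pose.
- env.move_straight(position, attitude=None, velocity=150, contact_N=None): straight line of the TCP; attitude=None keeps the orientation; velocity is the mean speed in mm/s. With contact_N (N) it stops when the force on the tool has changed by that much, and returns True; else False.
- env.movej(angles): joint-space move.
- env.open_gripper() and env.gripper_close(strength=None): open the fingers fully, or close them until they stop; strength is the grip in N (None keeps the last).
- env.pause(seconds).
- env.solve_ik(position, orientation): joint angles nearest the present ones, or None.
- capture(name): name is "scene" or "side" or "wrist"; returns a dict with "color" (400x640x3 uint8, blue, green, red), "depth" (400x640 float32, mm along the optical axis (not along the pixel's ray), 0 where there is no reading), "camera_matrix" (3x3 intrinsics, pixels), "distortion" ([k1, k2, p1, p2, k3] as OpenCV has them; the pictures are not rectified), "xyz" and "orientation" of the camera in the world. Camera axes: x right, y down, z forward; pixel columns grow to the right and rows downward; lengths in mm; the calibration is good to about 2 mm. A picture is of the moment at which its call begins.
A pose or a line that the arm cannot do raises env.IKError and nothing moves.
- env.hand_in(): hands the job in, once; it reports no verdict.
Trained networks look in the newest picture that a camera, given by its name, has taken for a name from the list of things; names that differ only in an ending like _2 or _b are one class to them, and where a whole thing is asked for, a point or a joint stands for the part that bears it (a point fixed in the world has none). Each returns a list of dicts, best first, with "confidence" (0 to 1); they miss things now and then, are a little off and sometimes report something else, mostly with a low value. They report only what shows in the picture. A call takes as long as a camera call.
- finder.look_for(camera, thing): "at" ([x, y, z] in mm, in world coordinates, good to about 4 mm: the middle of the surface that is visible of it).
- finder.regions_of(camera, thing): "region" (400x640 bool, what is visible of it).
Readings, each from a call of its own:
- env.read_clock(): time.
- env.read_qpos(): joint angles.
- env.read_joint_vel(): joint speeds.
- env.read_joint_torque(): joint torques, N m.
- env.read_ee_pos(): TCP position.
- env.read_tcp_rot(): TCP orientation.
- env.read_contact_force(): force on the tool from outside, world axes, zero at the start.
- env.read_moment(): the same for the moment, N m.
- env.read_width(): opening from 0.0 (shut) to 1.0 (fully open).
Only numpy, scipy, OpenCV 4.12 (cv2) and the standard library are available. Lean on these libraries where they do the work, as an engineer would, in place of code of your own. Each camera call takes 0.05 s, during which the arm holds its last target.

## Working session

There is one attempt and no reset: what is moved stays moved. The work goes in short steps, each a Python script; the robot and the scene stay as the last script left them, time stands still between calls to the robot, and variables do not carry over. Pictures are saved under pics/ and viewed, and the job is handed in when it is done.

```bash
ls; mkdir -p pics; cat > h.py <<'E'
from plant import env, capture, finder
import numpy as np, cv2
from scipy.spatial.transform import Rotation as R
def snap(cam,name):
    c=capture(cam); cv2.imwrite(f'pics/{name}.png',c['color']); return c
def px2w(c,u,v,d=None,z=None):
    K=np.array(c['camera_matrix']);D=np.array(c['distortion'])
    p=cv2.undistortPoints(np.array([[[u,v]]],float),K,D)[0,0]
    ray=R.from_quat(c['orientation']).apply([p[0],p[1],1.0]);o=np.array(c['xyz'])
    if z is not None: return o+ray*(z-o[2])/ray[2]
    if d is None: d=np.median(c['depth'][int(v)-1:int(v)+2,int(u)-1:int(u)+2])
    return o+ray*d
E
python3 - <<'E'
from h import *
np.set_printoptions(precision=1,suppress=True)
for cam in ['scene','side','wrist']:
    c=snap(cam,cam+'0'); print(cam,np.array(c['xyz']),c['orientation'])
    for t in ['black_stamp_mid','lever_handle','turntable','lever','pointer_place']:
        try:
            for r in finder.look_for(cam,t)[:3]: print(' ',t,np.array(r['at']),round(r['confidence'],2))
        except Exception as e: print(t,e)
print(env.read_clock(),env.read_tcp_rot(),env.hold_point_z)
E
```

```text
pics
scene [ 133.3 -678.5  446.2] [ 0.8 -0.2  0.1 -0.5]
  black_stamp_mid [493.6 -49.1  53.6] 0.59
  lever_handle [493.9 165.2  70.4] 0.94
  turntable [503.5  20.6  34.3] 0.78
  turntable [494.8 -48.5  54. ] 0.74
  lever [490.8 168.7  70.7] 0.83
  pointer_place [491.2   6.7  37.7] 0.86
side [447.3 853.7 475.7] [-0.   0.9 -0.5  0. ]
  black_stamp_mid [503.3 -30.2  55.3] 0.63
  turntable [528.4  52.5  36.7] 0.66
  pointer_place [520.2  78.1  30.7] 0.59
wrist [ 87.7 497.7 373.2] [0.8 0.6 0.1 0.1]
  pointer_place [416.9  82.5   9.3] 0.97
0.9 [0.8 0.6 0.  0. ] 18.700000000000003
```

View pics/scene0.png

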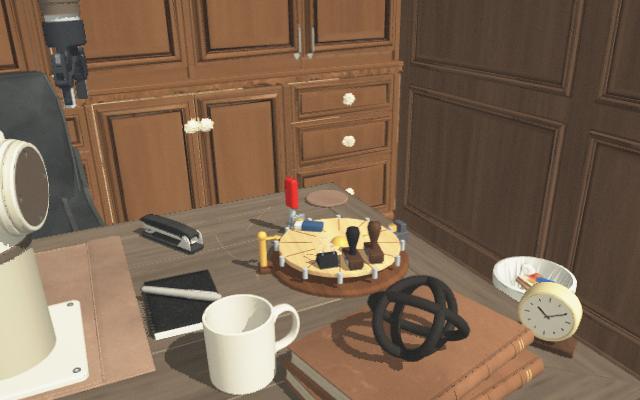

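View pics/side0.png

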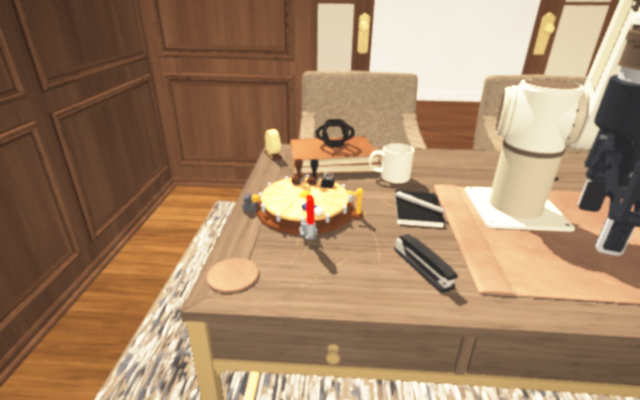

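View pics/wrist0.png

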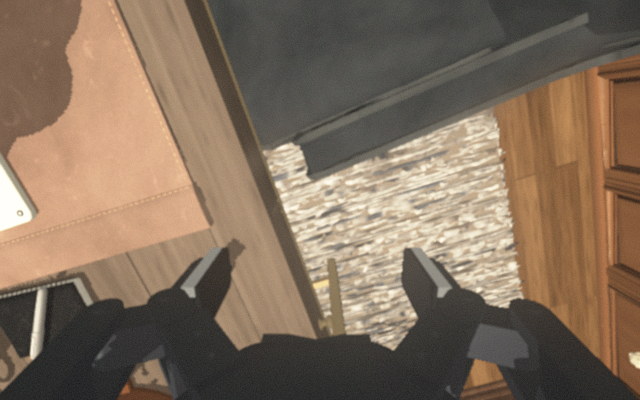

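The scene view shows the red handle at (291,192), the brass pointer at (262,250) and the black stamp at (353,240), with the walnut stamp at (375,240). Next I'll measure them and get enlarged crops.

```bash
python3 - <<'E'
from h import *
np.set_printoptions(precision=1,suppress=True)
c=snap('scene','s1'); cv2.imwrite('pics/s1z.png',cv2.resize(c['color'][160:310,230:430],None,fx=4,fy=4,interpolation=cv2.INTER_CUBIC))
rs=finder.regions_of('scene','lever_handle')
for cam,cc in (('scene',c),('side',capture('side'))):
    hsv=cv2.cvtColor(cc['color'],cv2.COLOR_BGR2HSV)
    m=(((hsv[...,0]<6)|(hsv[...,0]>174))&(hsv[...,1]>200)&(hsv[...,2]>120)).astype(np.uint8)
    n,l,st,ce=cv2.connectedComponentsWithStats(m); i=1+np.argmax(st[1:,4]); print(cam,'red',st[i])
    m=cv2.erode((l==i).astype(np.uint8),np.ones((3,3)))
    P=np.array([px2w(cc,u,v,d=cc['depth'][v,u]) for v,u in zip(*np.where(m)) if cc['depth'][v,u]>0])
    print(P.mean(0),np.percentile(P,5,0),np.percentile(P,95,0))
    if cam=='side': cv2.imwrite('pics/d1z.png',cv2.resize(cc['color'][130:260,220:420],None,fx=4,fy=4,interpolation=cv2.INTER_CUBIC)); 
    # plane points of turntable top: fit circle to points with z 30..40
    d=cc['depth']; pts=[]
    for v in range(130,310):
        for u in range(220,430):
            if d[v,u]>0:
                p=px2w(cc,u,v,d=d[v,u])
                if 10<p[2]<40 and 350<p[0]<700 and -170<p[1]<210: pts.append(p)
    pts=np.array(pts)
    for lo,hi in((10,15),(15,20),(20,25),(25,30),(30,33),(33,36),(36,40)):
        q=pts[(pts[:,2]>=lo)&(pts[:,2]<hi)]
        if len(q): print(lo,len(q),q.min(0),q.max(0))
    q=pts[pts[:,2]>30][:,:2].astype(np.float32)
    print(cv2.minEnclosingCircle(q))
E
```

```text
scene red [291 183   6  14  41]
[498.7 169.1  98.2] [498.7 169.1  98.2] [498.7 169.1  98.2]
10 1847 [380.3 -87.5  10. ] [670.6 103.1  14.8]
15 59 [385.1  33.5  15. ] [668.9 188.5  20. ]
20 148 [384.8 -80.9  20.1] [669.7 188.2  24.9]
25 249 [384.8 -81.7  25. ] [665.4 180.8  29.9]
30 257 [385. -82.  30.] [666.5 183.2  33. ]
33 1148 [384.7 -82.6  33. ] [662.4 179.8  36. ]
36 2849 [384.8 -82.   36. ] [666.1 183.6  40. ]
((525.6072998046875, 50.11427307128906), 141.21505737304688)
side red [307 196   7  28 155]
[496.6 195.4  89.9] [492.7 192.8  65.8] [500.4 197.3 111.9]
10 851 [ 380.8 -168.2   10. ] [669.  151.2  15. ]
15 62 [ 386.6 -169.5   15. ] [668.5 192.7  20. ]
20 153 [ 387.  -167.9   20. ] [668.9 192.7  24.9]
25 153 [ 384.8 -169.4   25.1] [665.5 189.   29.9]
30 157 [ 385.1 -169.5   30. ] [665.4 189.1  33. ]
33 689 [ 387.7 -168.2   33. ] [665.2 190.7  36. ]
36 1802 [ 350.4 -169.6   36. ] [666.5 188.2  40. ]
((480.2250061035156, -6.595337390899658), 198.1876220703125)
```

```bash
sleep 1; ls pics
```

```text
d1z.png
s1.png
s1z.png
scene0.png
side0.png
wrist0.png
```

View pics/s1z.png

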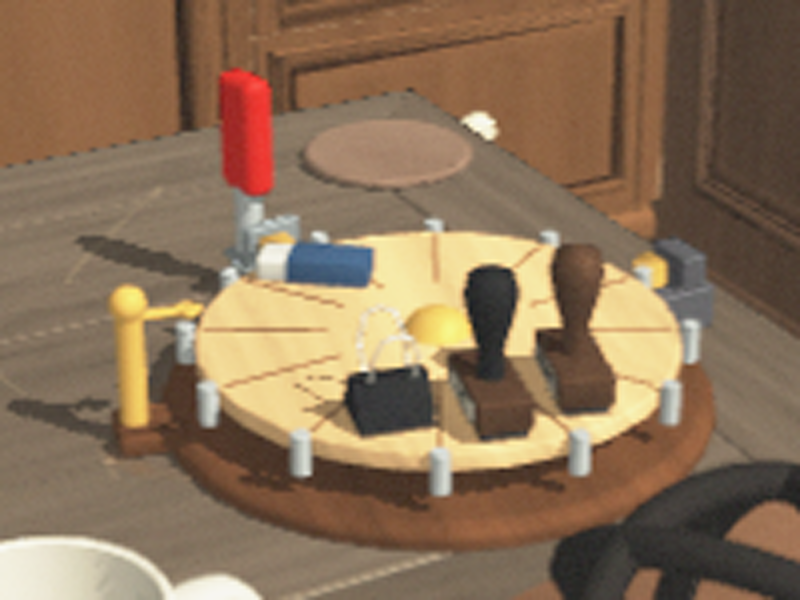

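View pics/d1z.png

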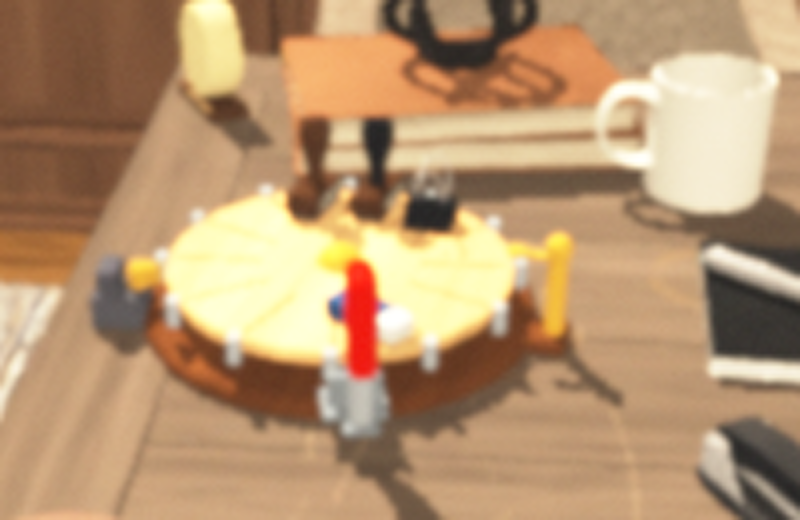

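```bash
python3 - <<'E'
from h import *
np.set_printoptions(precision=1,suppress=True)
c=capture('scene'); f=lambda x,y:(230+(x+.5)/4-.5,160+(y+.5)/4-.5)
for n,x,y in (('L',196,340),('R',684,345),('T',440,232),('B',440,455),('lineptr',200,330),('line2',222,385)):
    print(n,px2w(c,*f(x,y),z=36))
for n,x,y in (('dome',438,318),('ptrball',127,302),('ptrfoot',130,420),('bstamp handle',490,310),('bblock top',505,400),('w handle',577,290),('wblock',590,385),('clip',390,400),('redmid',246,130)):
    print(n,px2w(c,*f(x,y)), c['depth'][int(f(x,y)[1]),int(f(x,y)[0])])
s=capture('side'); g=lambda x,y:(220+(x+.5)/4-.5,130+(y+.5)/4-.5)
for n,x,y in (('dome',338,252),('ptrball',559,245),('ptrfoot',555,330),('b handle',377,140),('w handle',315,140),('bblock',370,197),('red',360,310)):
    print(n,px2w(s,*g(x,y)))
# triangulate
def tri(a,b):
    rays=[];os=[]
    A=np.zeros((3,3));B=np.zeros(3)
    for cc,uv in ((c,a),(s,b)):
        o=np.array(cc['xyz']);d=px2w(cc,*uv,d=1000.)-o;d/=np.linalg.norm(d);M=np.eye(3)-np.outer(d,d);A+=M;B+=M@o
    return np.linalg.solve(A,B)
print('tri ball',tri(f(127,302),g(559,245)),'red top',tri(f(246,78),g(359,265)),'red bot',tri(f(247,185),g(362,372)),'b head',tri(f(490,280),g(377,125)),'dome top',tri(f(438,310),g(338,245)))
E
```

```text
L [425.   74.8  36. ]
R [607.7 -29.2  36. ]
T [572.9 124.7  36. ]
B [471.1 -61.2  36. ]
lineptr [430.2  82.9  36. ]
line2 [418.8  31.7  36. ]
dome [519.1  28.1  44.8] 892.4816
ptrball [388.6  57.4  70.3] 857.0739
ptrfoot [386.8  58.3  14.7] 879.5949
bstamp handle [497.9 -52.7  88.8] 803.4026
bblock top [499.7 -61.9  53.2] 810.47296
w handle [538.8 -50.6  87. ] 824.897
wblock [537.6 -64.   51.1] 823.82983
clip [464.8 -31.5  47.6] 823.8974
redmid [492.1 168.5  89.2] 984.2745
dome [522.6  37.4  45.4]
ptrball [391.5  67.8  71.5]
ptrfoot [390.5  69.9  15.7]
b handle [503.9 -32.4  89.9]
w handle [543.1 -30.   89.5]
bblock [507.9 -28.7  51.5]
red [497.1 196.3  96.9]
tri ball [390.6  61.7  68.2] red top [498.2 178.  111.9] red bot [497.5 184.5  53.4] b head [504.3 -42.   95.9] dome top [522.2  32.1  46.9]
```

Triangulation gives the spindle at (522,32) and the pointer ball at (390,62), which is 135 mm away against the expected 134. The handle centre measures (498,181), against (498,180) predicted from the 112° geometry. The black stamp is at (504,-42), 89° before the pointer, so it needs 3 strokes. The clip is at 2 places and the walnut stamp at 4.

First I'll move behind the handle with the fingers shut and find contact.

```bash
cat >> h.py <<'E'
S=np.array([522.,32.]); HOME=np.deg2rad(112)+np.arctan2(32-62,522-390.5)
def pose(lev,d,z=66,r=150):
    th=HOME-lev; er=np.array([np.cos(th),np.sin(th)]); ec=np.array([-er[1],er[0]])
    p=S+r*er+d*ec
    M=np.array([[er[0],er[1],0],[er[1],-er[0],0],[0,0,-1.]])
    return [p[0],p[1],z],R.from_matrix(M).as_quat()
E
python3 - <<'E'
from h import *
np.set_printoptions(precision=2,suppress=True)
env.gripper_close(20)
for lev,d in ((0,45),(0,19),(.36,19),(.72,19)): print(pose(lev,d),env.solve_ik(*pose(lev,d)))
env.move_to(*pose(0,45,z=180))
p,q=pose(0,45); env.move_straight(p,q,velocity=120)
print(env.read_ee_pos(),env.read_contact_force())
p,q=pose(0,12); print(env.move_straight(p,q,velocity=30,contact_N=3))
p=env.read_ee_pos(); print(p,'d=',(np.array(p)[:2]-pose(0,0)[0][:2]),env.read_contact_force(),env.read_clock())
snap('scene','s2');snap('side','d2');snap('wrist','w2')
E
python3 -c "
import cv2,numpy as np
a=cv2.imread('pics/s2.png')[110:310,230:430];b=cv2.imread('pics/d2.png')[80:280,220:420]
cv2.imwrite('pics/c2.png',cv2.resize(np.hstack([a,b]),None,fx=2,fy=2))"
```

```text
([np.float64(453.7229440890335), np.float64(172.93702010519007), 66], array([0.65, 0.76, 0.  , 0.  ])) [ 0.36  0.35 -0.3   0.91  0.    0.2 ]
([np.float64(479.39220132964806), np.float64(177.0709326242399), 66], array([0.65, 0.76, 0.  , 0.  ])) [ 0.35  0.4  -0.24  0.94  0.    0.19]
([np.float64(533.228248121215), np.float64(182.78105465915945), 66], array([0.77, 0.63, 0.  , 0.  ])) [ 0.33  0.49 -0.09  1.    0.    0.53]
([np.float64(585.6247621745777), np.float64(169.16008762839294), 66], array([0.88, 0.48, 0.  , 0.  ])) [0.28 0.57 0.05 1.06 0.   0.84]
[454.33 173.31  66.67] [-0.38 -0.34 -0.05]
True
[475.57 176.3   65.16] d= [-22.58  -3.79] [-3.28 -0.63  0.65] 5.3667
```

View pics/c2.png

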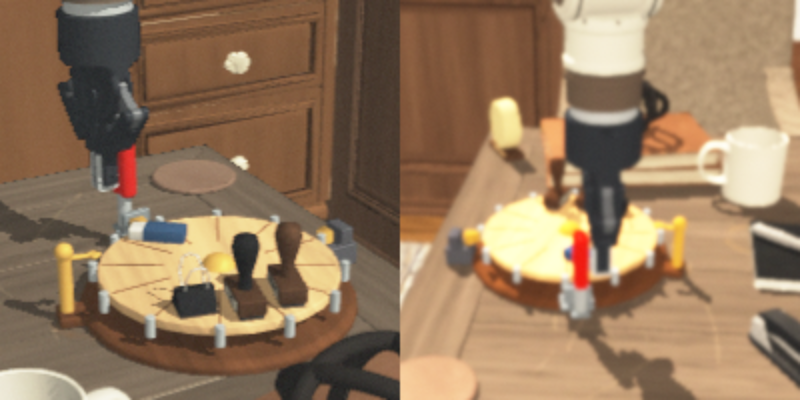

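The fingers touch the handle at its robot side, at d ≈ 22.9 mm. In the picture they sit behind the red block and clear of the turntable. Next is the first stroke.

```bash
cat >> h.py <<'E'
D=22.7
def stroke(L=0.71,n=4,v=80):
    for l in np.linspace(0,L,n+1)[1:]:
        p,q=pose(l,D); hit=env.move_straight(p,q,velocity=v,contact_N=40)
        if hit: print('HIT',l,env.read_contact_force()); break
def back(L=0.71,n=4,v=80):
    for l in np.linspace(L,0,n+1)[1:]:
        env.move_straight(*pose(l,D),velocity=v)
    env.move_straight(*pose(0,45),velocity=60)
def pic(name):
    a=capture('scene')['color'][110:310,230:430];b=capture('side')['color'][80:280,220:420]
    cv2.imwrite(f'pics/{name}.png',cv2.resize(np.hstack([a,b]),None,fx=2,fy=2))
E
python3 - <<'E'
from h import *
np.set_printoptions(precision=2,suppress=True)
stroke(); print(env.read_ee_pos(),pose(.71,D)[0],env.read_contact_force(),env.read_clock()); pic('c3')
E
```

```text
[579.47 172.32  65.62] [np.float64(581.0962923122967), np.float64(171.72443678519366), 66] [-6.34  2.42 -1.57] 7.45
```

View pics/c3.png

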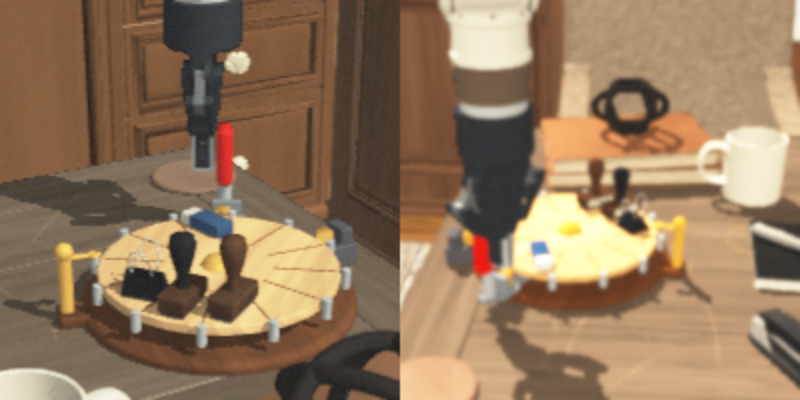

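The stroke carried everything one place on, plus a few degrees, with the stamp now two places before the pointer. The force is normal at about 7 N. I'll return the lever now.

```bash
python3 - <<'E'
from h import *
np.set_printoptions(precision=2,suppress=True)
back(); env.pause(0.4); print(env.read_ee_pos(),env.read_contact_force(),env.read_clock()); pic('c4')
E
```

```text
[453.89 172.95  65.97] [ 0.34 -0.01 -0.48] 10.4083
```

View pics/c4.png

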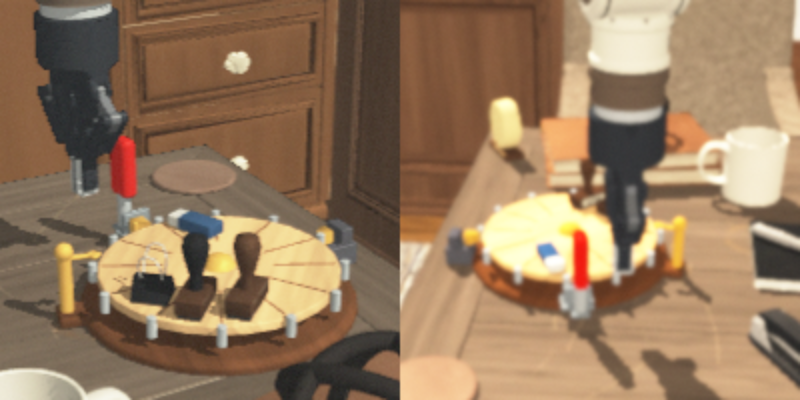

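The lever is home at (122,166), as at the start. The pins are back on the same pixels, so exactly one place was gained, and the black stamp is two places off. Next is stroke 2.

```bash
python3 - <<'E'
from h import *
np.set_printoptions(precision=2,suppress=True)
stroke(); print(env.read_ee_pos(),env.read_contact_force()); back(); env.pause(0.4); print(env.read_ee_pos(),env.read_contact_force(),env.read_clock()); pic('c5')
c=capture('scene'); print([ (np.array(r['at']),r['confidence']) for r in finder.look_for('scene','black_stamp_mid')[:2]])
E
```

```text
[579.55 172.47  65.57] [-5.89  2.84 -1.72]
[453.88 172.97  65.97] [-0.85  0.12 -0.36] 15.5833
[(array([439.5,   1.8,  52.4]), 0.56)]
```

View pics/c5.png

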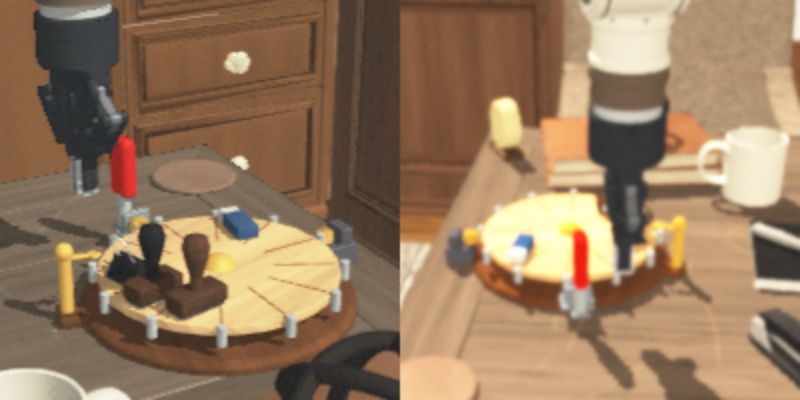

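The clip is now at the pointer. The black stamp is at about (442,5), and one place before the pointer would be (447,9). One more stroke is needed.

```bash
python3 - <<'E'
from h import *
np.set_printoptions(precision=2,suppress=True)
stroke(); print(env.read_ee_pos(),env.read_contact_force()); back(); env.pause(0.3)
p,q=pose(0,45,z=200); env.move_straight(p,q,velocity=150)
env.move_to([300,330,250],q)
print(env.read_contact_force(),env.read_clock())
c=snap('scene','s6'); print([ (np.array(r['at']),r['confidence']) for r in finder.look_for('scene','black_stamp_mid')[:2]]);  pic('c6')
print([ (np.array(r['at']),r['confidence']) for r in finder.look_for('side','black_stamp_mid')[:2]], env.read_clock())
E
```

```text
[579.56 172.43  65.58] [-6.04  2.36 -1.44]
[ 0.1   0.01 -0.7 ] 22.7
[(array([436.1,  40.8,  61.3]), 0.97), (array([490.2, 170.9,  80.4]), 0.52)]
[(array([442.6,  59.1,  56.4]), 0.87)] 22.95
```

View pics/c6.png

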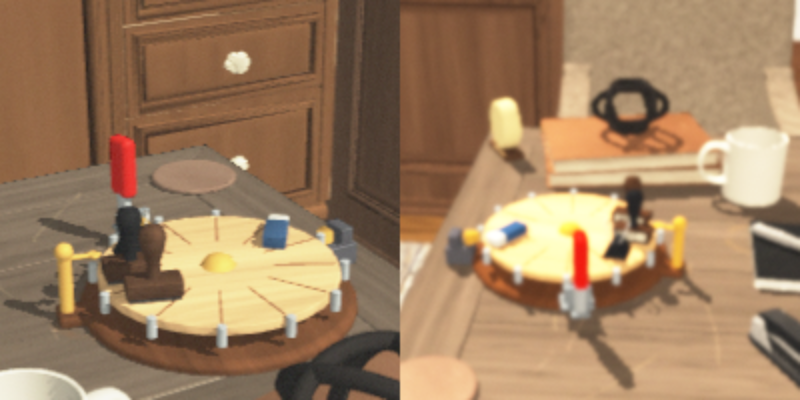

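```bash
python3 - <<'E'
from h import *
np.set_printoptions(precision=1,suppress=True)
c=capture('scene');s=capture('side')
a=c['color'][200:270,250:330];b=s['color'][150:220,500-200:380]
cv2.imwrite('pics/z7.png',cv2.resize(np.hstack([a,b]),None,fx=5,fy=5,interpolation=cv2.INTER_CUBIC))
for n,cc in (('scene',c),('side',s)):
    r=finder.regions_of(n,'black_stamp_mid')[0]; m=r['region']; vs,us=np.where(m)
    P=np.array([px2w(cc,u,v,d=cc['depth'][v,u]) for v,u in zip(vs,us)])
    for lo,hi in((40,62),(66,90),(90,103)):
        q=P[(P[:,2]>lo)&(P[:,2]<hi)]
        if len(q): print(n,lo,len(q),np.median(q,0),np.percentile(q,5,0),np.percentile(q,95,0))
E
```

```text
scene 40 226 [434.6  41.4  53.5] [421.   36.1  43.2] [451.3  55.4  59.6]
scene 66 98 [440.3  41.4  80.4] [434.4  37.9  68.4] [447.5  46.5  89. ]
scene 90 106 [441.1  42.3  97.1] [433.6  37.3  90.8] [451.1  48.7 101. ]
side 40 160 [440.4  57.7  53.2] [423.7  41.3  43.1] [464.1  64.7  56.9]
side 66 63 [445.7  55.8  78.8] [436.7  50.7  67.5] [453.2  88.8  88.4]
side 90 53 [444.3  55.5  96.9] [435.1  48.3  90.5] [453.5  60.2 100.8]
```

View pics/z7.png

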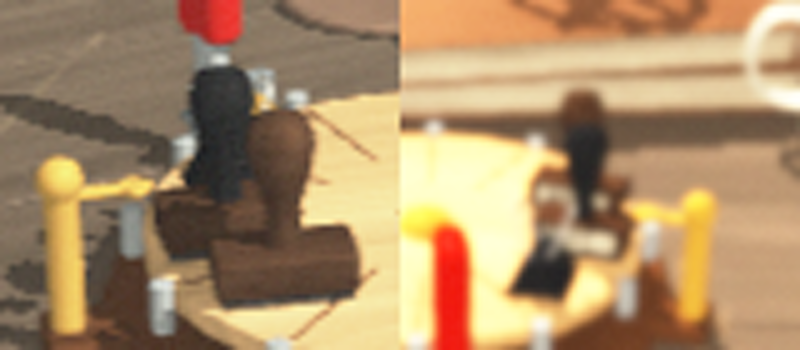

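The black stamp stands upright in front of the pointer. Averaging both views puts its centre at about (443,49), against a target of (446,49). The lever is home and the arm is clear, so I'll hand in.

```bash
python3 - <<'E'
from h import *
print(env.read_contact_force(),env.read_clock()); env.hand_in()
E
```

```text
[-0.74196341  0.37753994 -1.44637267] 23.15
the job is handed in; nothing more can be done
```

The black-handled stamp now stands at the brass pointer and the job is handed in, at about 23 s on the robot's clock; no verdict was reported.

- **What I did:** The stamp started three places before the pointer. I gave the red lever three strokes with shut fingers, each to about 0.70 rad at roughly 7 N. After each one I let the lever follow the fingers home, then withdrew.
- **Last checks:** The stamp looked upright in both views, with its handle centre at about (443, 49) mm. I computed the target as (446, 49) mm, so it is about 4 mm off, against 16 mm allowed. The lever was back at its home position in the images, and the arm was clear of everything.
- **Disagreements:** The two cameras differ by about 14 mm in y on the stamp's visible surface, because they see opposite sides of it, so I averaged them. The fingers met the handle about 4 mm earlier than I calculated, and I set the strokes from that measured contact.

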